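# Rack the last glass tube and latch the gate

### The job

Pick the amber glass tube off its wooden rest and lay it gently into the empty lane of the plywood tube rack, seated in its cork saddles. Only then swing the rack's open gate shut, pushing firmly but without forcing it, until its sprung brass tongue has snapped in behind the keeper and the gate stays shut by itself. Leave the other tube and everything else on the bench where they are.

Things in the scene. Friction and masses are not known exactly. Their poses are not given: they have to be found in the camera images.
- tube_center (a point): Centre of the loose amber glass tube on the wooden rest: a sealed cylinder of 26 mm diameter, 140 mm long, plus a 12 mm long, 8 mm thick nipple on each end (164 mm overall); 0.08 to 0.15 kg. It lies along this point's y axis and may roll about it. On the rest the centre is 29 mm above the bench.
- rest: Low wooden tube rest, fixed; origin on the bench under its middle, the tube lies along its y axis. Its two saddles (25 mm high, 48 mm wide, 20 mm long) are 50 mm either side of the middle, so the middle 80 mm of the tube is free to grasp; only a 5 mm thick plank runs under it.
- rack: Plywood tube rack, fixed: an open-topped trough 166 mm wide (x), 218 mm long (y), walls 8 mm thick and 55 mm high, floor 6 mm thick. Inside it is 150 mm wide, y = -105 to +105 mm. Origin on the bench under the trough's middle. Two lanes along y, centred at x = -35 and +35 mm, each with cork saddles (29 mm high, 20 mm long) at y = -55 and +55 mm. The gate shuts the open end, y = -112 mm.
- lane_seat (a point): Where the tube's centre rests in the empty lane: 33 mm above the bench on the lane's centre line. Axes as the rack's; the seated tube lies along y. Between the saddles the lane is free for fingertips down to a 3 mm cork strip on the 6 mm floor; 27 mm of room from the seated tube to the wall on one side, 44 mm to the other tube.
- tube2_center (a point): Centre of the other, identical tube, which already lies in its lane of the rack and stays there; it lies along this point's y axis.
- gate (a joint): Angle of the rack's gate, rad: 0 when square across the rack's end, growing as it swings out. An upright panel 136 mm wide, 12 mm thick, 4 to 76 mm above the bench, 0.35 kg, hinged on a vertical axis at x = -77, y = -112 mm of the rack, opening to the rack's -y. It stays where left beyond about 0.55; a light spring hinge swings it back out to there from nearer shut unless latched.
- gate_hinge (a point): On the gate's hinge axis, 40 mm above the bench; turns with the gate: x points along the gate to its free edge, +y to the inner side (into the rack when shut), -y to the outer side. The gate's mid-plane passes through it.
- gate_push (a point): A point for pushing on the gate's outer face: 90 mm from the hinge axis, 40 mm above the bench, 6 mm out from the gate's mid-plane. Axes as gate_hinge: pushing to shut is along +y. Pushing nearer to the hinge takes more force. Pressing the gate with over 40 N counts as forcing it.
- tongue (a joint): How far the brass latch tongue is pushed back into the gate against its spring, m: 0 fully out, 0.016 at most. In the last 0.14 rad its slope rides on the keeper's bar and is pushed back about 12 mm; this takes 12 to 18 N of push at gate_push. Then it snaps out to 0 behind the bar and holds; 0.02 to 0.05 rad further the gate meets the keeper's rubber stop.
- tongue_tip (a point): Tip of the tongue, 163 mm from the hinge axis, 64 mm above the bench, 20 mm out of the gate's free edge. Its keeper, a steel bracket with a round bar (42 to 82 mm high, from 151 mm off the hinge; keep clear) and a stop, slides in a slot at the rack's corner and is set differently each time: the snap comes anywhere between gate angles of 0.25 and 0.02, known only by feel or sight.
Mind the look-alikes: they are no part of the job. What is shaped like the part that bears tube_center but blue or pink is not meant.

How it is judged:
By the outcome, as a careful person would: the job done as asked, in the order asked, and still so for the second after the job is handed in, with the robot touching nothing.
It also fails if it takes over 64 s, if anything falls off the work surface, if the arm or the gripper's body presses on something with over 40 N, if the wrist force passes 120 N, or if a joint passes its speed limit or range.

### The arm

A 6-joint arm with a two-finger parallel gripper is mounted at the origin on the work surface. World frame = base frame: x ahead of the robot, y to its left, z up, the work surface at z = 0. Lengths are in m, angles in degrees, forces in N, time in s.
With the tool pointing down it reaches from about 0.4 to 0.825 m from the base axis. Payload 7 kg.
Tool frame: the origin (TCP) lies midway between the tips of the shut fingers; the grasp point (between the pads) lies 19 mm behind it; z points along the fingers, x is the direction in which the jaws open and shut, and the axes are right-handed (so a half turn about z gives the same grasp; the last joint's range is limited). The gripper opens to 88 mm and grips with 3 to 60 N. Pads are 19 mm wide; open, the fingers measure 130 mm over their backs; the gripper's body (78 mm by 193 mm) begins 47 mm behind the grasp point.
Start: joints at [84.116, 20.546, 0.682, 0, -70.136, -16.507], TCP at [0.257, 0.624, 0.227] pointing down, gripper open.
Joint ranges: [-176.03, 176.03], [-82.01, 121.73], [-58.28, 71.71], [-173.87, 95.51], [-174.79, -0.11], [-173.66, 173.66]. Speed limits (degrees/s): [136.94, 136.94, 172.46, 180, 180, 180].

### API

Orientations are given as [roll, pitch, yaw] about the fixed x, y, z axes, in that order (R = Rz(yaw) Ry(pitch) Rx(roll)).
In Python, from plant import * gives the robot as it stands. The module is installed in compiled form; this text tells all that it offers.
- The arm moves only by the shell command python3 -m pendant 'ROWS' [OPENING]. ROWS is JSON, a list that holds one entry, the list of rows, each a list of 6 numbers: the shift along the world's x, y, z in mm, then the turn, a rotation vector about the world's x, y, z in degrees. A call has 1 to 10 rows; each row is the pose to reach, as a shift and turn from the pose commanded when the call began; what a row does not reach only later rows make up. A row lasts 1/8 s, in which the tool goes at most 62.5 mm and 10.7 degrees, less where a joint would pass 70% of its speed; a pose out of reach is approached as far as the arm can. A call with a gripper value outside its range is refused whole. OPENING is the closure, from -1 (fully open) to 1 (shut), set as the call begins (- or left out, the last holds). The fingers move at their own pace and stop on an object; the grip force is fixed at half the most. Time passes only in rows, so rows that repeat a pose let the fingers close. It gives the time, the measured TCP pose, the force and the opening at its end, in the units of the state.
- get_obs(): the state, without advancing time (a new reading comes with each control period).
- snapshot(name): name is "scene" or "top" or "wrist"; returns a dict with "pixels" (420x560x3 uint8, red, green, blue), "depth" (420x560 float32, m along the optical axis (not along the pixel's ray), 0 where there is no reading), "fx", "fy", "cx", "cy" (pixels), "pose" (4x4, takes a point from camera to world coordinates); the wrist camera has in their place "tool_from_camera" (4x4, takes a point from camera to tool coordinates, whose origin is the TCP and whose axes are the tool frame's). Camera axes: x right, y down, z forward; pixel columns grow to the right and rows downward; lengths in m; the calibration is good to about 2 mm. A picture is of the moment at which its call begins: read the wrist's pose just before it.
- close_job(): hands the job in, once; it reports no verdict.
The state is a dict: "clock": time; "joint_pos": joint angles; "qvel": joint speeds; "tau": joint torques, N m; "tool_pos": TCP position; "orientation": TCP orientation; "force": force on the tool from outside, world axes, zero at the start; "moment": the same for the moment, N m; "opening": finger opening in m.
Only numpy, scipy, OpenCV 4.12 (cv2) and the standard library are available. Lean on these libraries where they do the work, as an engineer would, in place of code of your own. Each camera call takes 0.05 s, during which the arm holds its last target. There are 200 camera calls.

## Working session

There is one attempt and no reset: what is moved stays moved. The work goes in short steps, Python scripts to look and compute and a shell command to move; the robot and the scene stay as the last step left them, time stands still between calls to the robot, and variables do not carry over. Pictures are saved under pics/ and viewed, about 8 in all and at most 12, crops included, and the job is handed in when it is done.

```bash
mkdir -p pics; cat > h.py <<'E'
from plant import *
import numpy as np, cv2
from scipy.spatial.transform import Rotation as R
def snap(n,f):
    o=get_obs(); s=snapshot(n); cv2.imwrite('pics/'+f+'.png',s['pixels'][:,:,::-1])
    if 'pose' not in s:
        T=np.eye(4);T[:3,:3]=R.from_euler('xyz',o['orientation'],degrees=True).as_matrix();T[:3,3]=o['tool_pos'];s['pose']=T@s['tool_from_camera']
    np.savez('pics/'+f+'.npz',**{k:v for k,v in s.items()}); return s
def ray(s,uv,z):
    uv=np.atleast_2d(uv).astype(float);T=np.array(s['pose'])
    d=np.c_[(uv[:,0]-s['cx'])/s['fx'],(uv[:,1]-s['cy'])/s['fy'],np.ones(len(uv))]@T[:3,:3].T
    return T[:3,3]+d*((z-T[2,3])/d[:,2])[:,None]
def cloud(s):
    v,u=np.mgrid[:420,:560];D=s['depth'];P=np.stack([(u-s['cx'])/s['fx']*D,(v-s['cy'])/s['fy']*D,D],-1)
    T=np.array(s['pose']);W=P@T[:3,:3].T+T[:3,3];W[D==0]=np.nan;return W
E
python3 - <<'E'
from h import *
print(get_obs())
a=snap('top','top1');b=snap('scene','scene1')
for s in(a,b):print(np.round(s['pose'],3),s['fx'])
E
```

```text
{'clock': 0.0, 'joint_pos': array([ 8.41156654e+01,  2.05902457e+01,  6.33996857e-01, -1.85155614e-02,
       -7.01351260e+01, -1.65047029e+01]), 'qvel': array([-0.03004437,  0.02219147,  0.07435343,  0.03009955, -0.0361038 ,
        0.02013354]), 'tau': array([ 1.28761814e-03, -5.82714915e+01,  2.93049502e+01,  6.99714258e+00,
        6.76459749e-03, -1.57782697e-04]), 'tool_pos': array([0.25697621, 0.62365121, 0.22564285]), 'orientation': array([-1.79990727e+02, -9.25550653e-02, -1.12395351e+02]), 'force': array([ 0.06952338, -1.26706742, -0.80458861]), 'moment': array([-0.00669259,  0.04172155,  0.04224835]), 'opening': 0.08746548456566143}
[[ 0.016 -0.997  0.076  0.361]
 [-1.    -0.015  0.022 -0.073]
 [-0.021 -0.076 -0.997  1.102]
 [ 0.     0.     0.     1.   ]] 508.5393811605543
[[ 0.603  0.666 -0.44   0.969]
 [ 0.798 -0.494  0.345 -0.463]
 [ 0.012 -0.559 -0.829  1.063]
 [ 0.     0.     0.     1.   ]] 482.4137117915472
```

View pics/top1.png

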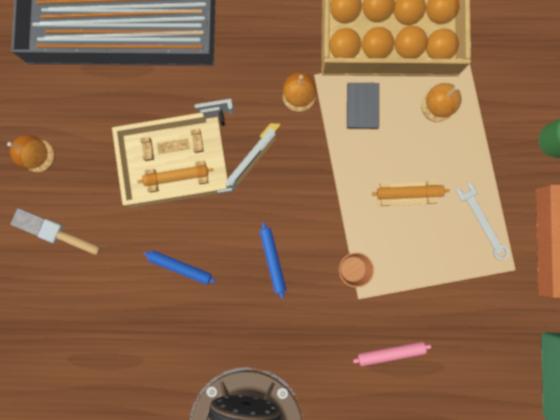

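View pics/scene1.png

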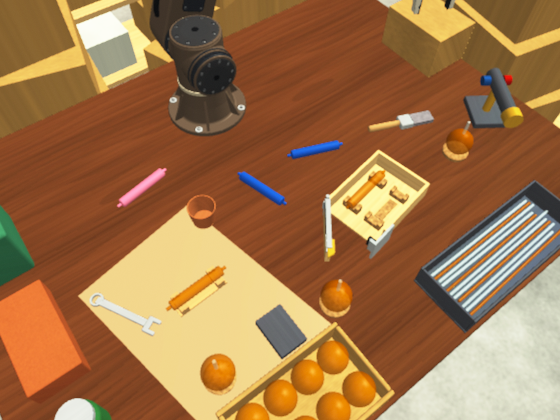

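```bash
python3 - <<'E'
from h import *
for n in('top1','scene1'):
    s=dict(np.load(f'pics/{n}.npz'));W=cloud(s)
    hsv=cv2.cvtColor(s['pixels'],cv2.COLOR_RGB2HSV)
    m=((hsv[...,0]<17)&(hsv[...,0]>6)&(hsv[...,1]>200)&(hsv[...,2]>130)).astype(np.uint8)
    m&=((W[...,2]>.012)&(W[...,2]<.055)).astype(np.uint8)
    k,l,st,c=cv2.connectedComponentsWithStats(m)
    for i in range(1,k):
        if 250<st[i,4]<2500:
            uv=np.argwhere(l==i)[:,::-1]; z=np.nanmax(W[l==i][:,2])
            for zz in(.029,.033):
                P=ray(s,uv,zz)[:,:2];r=cv2.minAreaRect((P*1000).astype(np.float32))
                print(n,c[i].round(),st[i,4],'z',zz,'zmax',z.round(4),np.round(r[0],1),np.round(r[1],1),round(r[2],1),'mean',(P.mean(0)*1000).round(1))
    # rack rim and gate
    b=(W[...,0]>.40)&(W[...,0]<.85)&(W[...,1]>-.1)&(W[...,1]<.35)
    for lo,hi in((.049,.061),(.068,.082)):
        q=(b&(W[...,2]>lo)&(W[...,2]<hi)).astype(np.uint8)
        k,l,st,c=cv2.connectedComponentsWithStats(q)
        for i in range(1,k):
            if st[i,4]>30:
                P=W[l==i];r=cv2.minAreaRect((P[:,:2]*1000).astype(np.float32))
                print(' rim',lo,c[i].round(),st[i,4],np.round(r[0],1),np.round(r[1],1),round(r[2],1),np.median(P[:,2]).round(4))
s=dict(np.load('pics/top1.npz'))
cv2.imwrite('pics/crop1.png',cv2.resize(s['pixels'][85:215,100:290,::-1],None,fx=4,fy=4,interpolation=cv2.INTER_CUBIC))
E
```

```text
rim 0.049 [151.  56.] 281 [779.1 219.6] [  9.8 259.9] 1.5 0.0553
 rim 0.049 [290.  99.] 63 [690.4 -78.8] [53.  13.2] 42.8 0.0556
 rim 0.049 [157. 158.] 1255 [564.4 162.6] [174.8 238.5] 9.5 0.0545
 rim 0.049 [267. 143.] 44 [590.2 -30.7] [ 3.6 56.9] 52.2 0.0545
 rim 0.049 [242. 173.] 39 [529.2  16. ] [ 5.3 82.9] 48.8 0.0547
 rim 0.068 [194.  46.] 176 [791.9 123.6] [ 58.4 119.3] 34.1 0.0699
 rim 0.068 [120.  52.] 134 [780.5 279.2] [138.9   6.9] 89.5 0.0702
 rim 0.068 [293.  87.] 250 [708.6 -84.4] [58.9 29. ] 0.8 0.0755
 rim 0.068 [214. 105.] 157 [668.   76.3] [75.8 18.1] 89.2 0.0794
 rim 0.068 [253. 153.] 526 [567.9  -3.7] [ 19.3 165.9] 52.5 0.0752
 rim 0.049 [386. 182.] 692 [559.  174.6] [168.  212.8] 10.1 0.0541
 rim 0.049 [472. 231.] 49 [785.1 267.7] [136.9   1.3] 90.0 0.0545
 rim 0.049 [437. 259.] 32 [785.3 145.4] [81.7  1.4] 89.7 0.0559
 rim 0.049 [430. 282.] 82 [815.   89.5] [ 4.7 69.5] 88.6 0.0538
 rim 0.068 [328. 226.] 342 [566.8  -6.5] [ 18.5 165.5] 54.7 0.0748
 rim 0.068 [380. 236.] 110 [663.5  74.9] [20.  77.4] 9.5 0.0795
 rim 0.068 [442. 257.] 188 [785.2 169.9] [ 64.4 192.2] 21.0 0.0699
 rim 0.068 [334. 281.] 33 [688.3 -92.8] [17.7 19.8] 33.9 0.0762
 rim 0.068 [346. 290.] 109 [721.9 -85. ] [19.6 46.7] 56.3 0.0751
```

View pics/crop1.png

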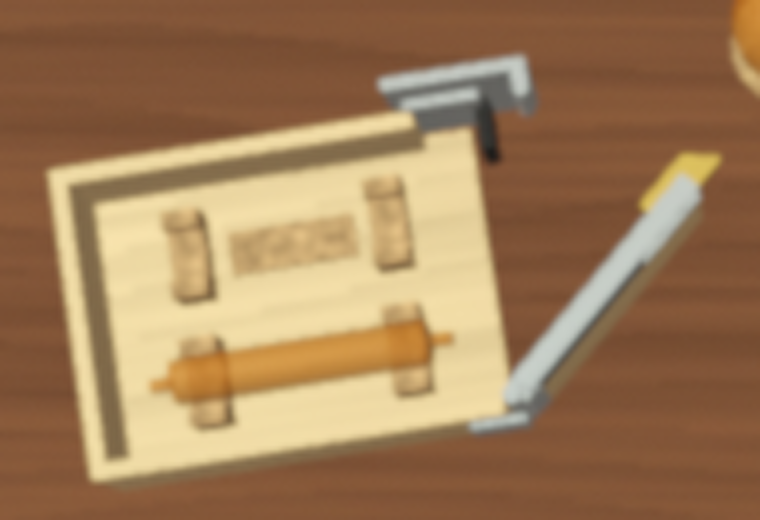

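```bash
python3 - <<'E'
from h import *
for n,t1,t2,bx in(('top1',(411,192),(176,176),(100,225,100,210)),('scene1',(197,287),(365,190),(320,435,145,245))):
    s=dict(np.load(f'pics/{n}.npz'));W=cloud(s)
    hsv=cv2.cvtColor(s['pixels'],cv2.COLOR_RGB2HSV)
    print(hsv[t1[1],t1[0]],hsv[t2[1],t2[0]],W[t1[1],t1[0]],W[t2[1],t2[0]])
    for t,z in((t1,.029),(t2,.033)):
        h=hsv[t[1],t[0]].astype(int)
        m=(abs(hsv[...,0].astype(int)-h[0])<5)&(hsv[...,1]>175)&(hsv[...,2]>110)
        m[:t[1]-40]=0;m[t[1]+40:]=0;m[:,:t[0]-50]=0;m[:,t[0]+50:]=0
        k,l,st,c=cv2.connectedComponentsWithStats(m.astype(np.uint8));i=l[t[1],t[0]]
        P=ray(s,np.argwhere(l==i)[:,::-1],z)[:,:2]*1000;r=cv2.minAreaRect(P.astype(np.float32))
        w=np.linalg.eigh(np.cov(P.T))[1][:,1];w*=np.sign(w[1])
        print(n,st[i,4],np.round(r[0],1),np.round(r[1],1),round(r[2],1),'mean',P.mean(0).round(1),'axis deg from +y',np.degrees(np.arctan2(-w[0],w[1])).round(2))
    # wood rack light mask, outer outline at rim height
    q=(np.abs(W[...,2]-.055)<.0035);q[:bx[2]]=0;q[bx[3]:]=0;q[:,:bx[0]]=0;q[:,bx[1]:]=0
    P=W[q][:,:2]*1000
    th=np.radians(9.5);A=np.array([[np.cos(th),np.sin(th)],[-np.sin(th),np.cos(th)]])
    Q=P@A.T
    print('rack-axes rim x pct',np.percentile(Q[:,0],[1,3,10,25,50,75,90,97,99]).round(1),'y',np.percentile(Q[:,1],[1,3,10,25,50,75,90,97,99]).round(1))
    hx,e=np.histogram(Q[:,0],np.arange(500,700,4));print([(int(a),int(b)) for a,b in zip(e,hx) if b>15])
    hx,e=np.histogram(Q[:,1],np.arange(-60,220,4));print([(int(a),int(b)) for a,b in zip(e,hx) if b>10])
E
```

```text
[ 17 180 204] [ 17 171 203] [ 0.49703845 -0.3371205   0.03696021] [0.52275351 0.15631112 0.04708029]
top1 543 [ 498.7 -339. ] [ 18.3 143.2] 3.4 mean [ 498.7 -335.9] axis deg from +y 3.44
top1 235004 [465.4 -50.3] [ 898.1 1217.6] 0.3 mean [461.1 -59.9] axis deg from +y 0.72
rack-axes rim x pct [497.  497.8 499.5 503.1 585.8 657.9 662.1 664.8 668.7] y [-34.3 -23.5  -1.7  40.6 114.1 177.6 182.2 184.4 185.2]
[(500, 186), (504, 82), (652, 64), (656, 173), (660, 134), (664, 30)]
[(-20, 14), (-16, 14), (-12, 13), (-8, 15), (-4, 18), (0, 15), (4, 16), (8, 16), (12, 15), (16, 15), (20, 15), (24, 14), (28, 16), (32, 18), (36, 13), (40, 16), (44, 12), (48, 19), (52, 13), (56, 17), (60, 16), (64, 16), (68, 16), (72, 12), (76, 13), (80, 15), (84, 13), (88, 13), (92, 15), (96, 16), (100, 15), (104, 14), (108, 16), (112, 11), (116, 12), (120, 16), (124, 18), (128, 14), (132, 16), (136, 14), (140, 17), (144, 13), (148, 18), (152, 16), (160, 18), (164, 14), (168, 13), (172, 18), (176, 122), (180, 140), (184, 50)]
[ 17 243 238] [ 19 215 246] [ 0.5049249  -0.33831248  0.03981553] [0.53502083 0.1501293  0.04271356]
scene1 680 [ 499.7 -338.2] [ 26.8 161. ] 3.5 mean [ 500. -340.] axis deg from +y 3.6
scene1 458 [527.7 161.2] [ 27.3 164. ] 10.4 mean [528.6 158.8] axis deg from +y 10.36
rack-axes rim x pct [497.5 498.2 500.4 504.6 578.  657.8 661.5 663.6 675.7] y [-126.3  -64.4   -4.8   41.4  116.9  176.4  181.5  184.2  185.7]
[(500, 90), (504, 68), (652, 18), (656, 93), (660, 91)]
[(28, 11), (52, 12), (172, 32), (176, 75), (180, 64), (184, 22)]
```

```bash
python3 -m pendant '[[[293,-424,0,0,0,-32],[293,-424,0,0,0,-32],[293,-424,0,0,0,-32],[293,-424,0,0,0,-32],[293,-424,0,0,0,-32],[293,-424,0,0,0,-32],[293,-424,0,0,0,-32],[293,-424,0,0,0,-32],[242,-963,0,0,0,-64],[242,-963,0,0,0,-64]]]' -- -1 2>&1 | tail -5; python3 - <<'E'
from h import *
Q=[]
for n,bx in(('top1',(100,225,100,210)),('scene1',(320,435,145,245))):
    s=dict(np.load(f'pics/{n}.npz'));W=cloud(s)
    q=(np.abs(W[...,2]-.055)<.0025);q[:bx[2]]=0;q[bx[3]:]=0;q[:,:bx[0]]=0;q[:,bx[1]:]=0
    P=(W[q][:,:2]*1000).astype(np.float32)
    th=np.radians(9.5);A=np.array([[np.cos(th),np.sin(th)],[-np.sin(th),np.cos(th)]]);Q=P@A.T
    for nm,sel in(('lowx',(abs(Q[:,0]-502)<7)&(Q[:,1]<170)),('hix',(abs(Q[:,0]-660)<7)&(Q[:,1]<170)),('back',(abs(Q[:,1]-180)<7)&(Q[:,0]>512)&(Q[:,0]<650))):
        l=cv2.fitLine(Q[sel].astype(np.float32),cv2.DIST_HUBER,0,.01,.01).ravel()
        print(n,nm,sel.sum(),'dir',(np.degrees(np.arctan2(l[1],l[0]))%180).round(2),'pt',l[2:].round(1))
    # gate top
    g=(W[...,2]>.068)&(W[...,2]<.08)&(W[...,0]>.49)&(W[...,0]<.65)&(W[...,1]>-.08)&(W[...,1]<.06)
    l=cv2.fitLine((W[g][:,:2]*1000).astype(np.float32),cv2.DIST_HUBER,0,.01,.01).ravel()
    print('gate dir',np.degrees(np.arctan2(l[1],l[0])).round(2),l[2:].round(1))
    if n=='top1':print('cork',ray(s,[173.8,146.3],.009))
E
```

```text
invalid input: not JSON, or not a number
top1 lowx 318 dir 90.84 pt [501.5  68.2]
top1 hix 304 dir 90.83 pt [659.2  82. ]
top1 back 230 dir 0.5 pt [581.8 180.9]
gate dir -37.22 [565.4  -4.7]
cork [[0.59404482 0.17144543 0.009     ]]
scene1 lowx 168 dir 90.77 pt [501.9  66.8]
scene1 hix 152 dir 90.45 pt [659.8  78.9]
scene1 back 132 dir 0.71 pt [581.6 179.2]
gate dir -36.97 [569.4  -7.9]
```

```bash
python3 -m pendant '[[[293,-424,0,0,0,-32],[293,-424,0,0,0,-32],[293,-424,0,0,0,-32],[293,-424,0,0,0,-32],[293,-424,0,0,0,-32],[293,-424,0,0,0,-32],[293,-424,0,0,0,-32],[293,-424,0,0,0,-32],[242,-963,0,0,0,-64],[242,-963,0,0,0,-64]]]' -1
```

```text
clock: 1.35
tool_pos: [0.5315, 0.086, 0.2259]
orientation: [-180.0, -0.1, -166.2]
force: [1.0, -0.5, 0.6]
opening: 0.0877
```

```bash
python3 -m pendant '[[[-32,-420,-80,0,0,-10],[-32,-420,-80,0,0,-10],[-32,-420,-80,0,0,-10],[-32,-420,-80,0,0,-10],[-32,-420,-80,0,0,-10],[-32,-420,-80,0,0,-10],[-32,-420,-80,0,0,-10],[-32,-420,-80,0,0,-10],[-32,-420,-80,0,0,-10],[-32,-420,-80,0,0,-10]]]'; python3 - <<'E'
from h import *
s=snap('wrist','w1');o=get_obs();print(o['tool_pos'],o['orientation'],o['joint_pos'].round(1))
W=cloud(s);hsv=cv2.cvtColor(s['pixels'],cv2.COLOR_RGB2HSV)
g=(W[...,2]>.025)&(W[...,2]<.05)&(abs(W[...,0]-.499)<.06)&(abs(W[...,1]+.339)<.12)
P=(ray(s,np.argwhere(g)[:,::-1],.029)[:,:2]*1000).astype(np.float32);print(cv2.minAreaRect(P),P.mean(0),len(P),np.nanmax(W[g][:,2]))
E
```

```text
clock: 2.6
tool_pos: [0.5002, -0.3309, 0.1469]
orientation: [-180.0, 0.0, -175.8]
force: [0.3, 0.5, -0.0]
opening: 0.0872
[ 0.50030723 -0.33089215  0.14703014] [-1.79989100e+02  3.91521347e-02 -1.75786643e+02] [-14.8  17.1 -15.4  -0.  -57.5  19. ]
((498.3091125488281, -338.1833801269531), (47.10896301269531, 164.5803680419922), 3.5613853931427) [ 498.6601  -343.39417] 3945 0.04324267689302125
```

View pics/w1.png

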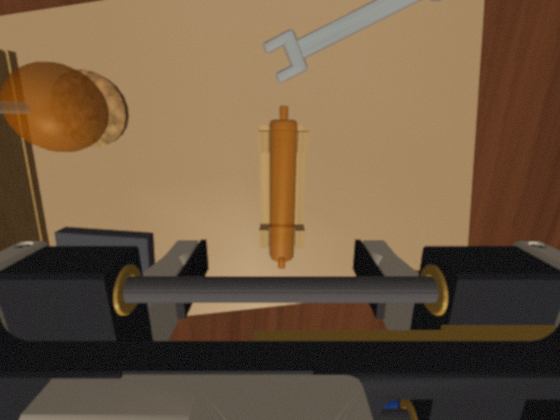

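```bash
python3 -m pendant '[[[-1.5,-7.5,-30,0,0,-0.7],[-1.5,-7.5,-60,0,0,-0.7],[-1.5,-7.5,-90,0,0,-0.7],[-1.5,-7.5,-110,0,0,-0.7],[-1.5,-7.5,-125,0,0,-0.7],[-1.5,-7.5,-135,0,0,-0.7],[-1.5,-7.5,-135,0,0,-0.7],[-1.5,-7.5,-135,0,0,-0.7]]]'; python3 -m pendant '[[[0,0,0,0,0,0],[0,0,0,0,0,0],[0,0,0,0,0,0],[0,0,0,0,0,0],[0,0,0,0,0,0],[0,0,0,0,0,0],[0,0,0,0,0,0],[0,0,0,0,0,0]]]' 1
```

```text
clock: 3.65
tool_pos: [0.4989, -0.3396, 0.0123]
orientation: [-180.0, 0.1, -176.6]
force: [0.4, 0.3, 0.3]
opening: 0.088
clock: 4.65
tool_pos: [0.4984, -0.3394, 0.0116]
orientation: [-180.0, 0.0, -176.6]
force: [0.8, -0.3, 0.4]
opening: 0.025
```

```bash
python3 -m pendant '[[[0,0,15,0,0,0],[0,0,40,0,0,0],[0,0,80,0,0,0],[0,0,120,0,0,0],[0,0,150,0,0,0],[7,40,150,0,0,1],[16,85,150,0,0,2],[25,130,150,0,0,3],[34,180,150,0,0,4],[44,230,150,0,0,5]]]'; python3 -m pendant '[[[10,50,0,0,0,0.5],[19,100,0,0,0,1],[28,150,0,0,0,1.3],[37,200,0,0,0,1.6],[46,240,0,0,0,1.8],[51,266,0,0,0,1.8],[53,279,0,0,0,1.8],[53,281,0,0,0,1.8],[53,281,0,0,0,1.8]]]';python3 - <<'E'
from h import *
s=snap('wrist','w2');o=get_obs();print(o['tool_pos'],o['orientation'],o['force'],o['opening'])
E
```

```text
clock: 5.9
tool_pos: [0.5423, -0.1079, 0.1627]
orientation: [-180.0, 0.1, -171.6]
force: [1.3, -0.5, -1.4]
opening: 0.025
clock: 7.02
tool_pos: [0.5951, 0.1707, 0.1616]
orientation: [-180.0, -0.0, -169.8]
force: [0.2, 0.8, -2.1]
opening: 0.0252
[0.59511173 0.17053725 0.1616674 ] [-1.79994499e+02 -1.59443674e-02 -1.69831450e+02] [-0.03301433  0.18823066 -0.31293093] 0.025584344577972342
```

View pics/w2.png

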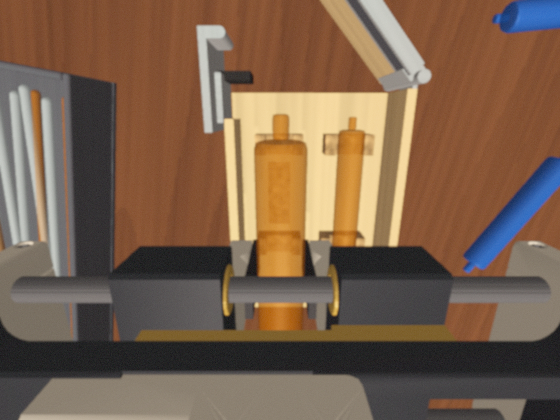

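```bash
python3 - <<'E'
from h import *
s=dict(np.load('pics/w2.npz'));W=cloud(s)
th=np.radians(10.2);A=np.array([[np.cos(th),np.sin(th)],[-np.sin(th),np.cos(th)]])
Q=(W[...,:2]*1000-[595,171])@A.T;Z=W[...,2]
m=(abs(Z-.055)<.004)&(Q[...,1]<0)&(Q[...,1]>-105)
for n,c in(('near',40),('far',-114)):
    k=m&(abs(Q[...,0]-(c+(4 if c>0 else 0)))<9);x=Q[...,0][k];print(n,k.sum(),np.percentile(x,[2,10,50,90,98]).round(1))
    l=cv2.fitLine(Q[k].astype(np.float32),cv2.DIST_HUBER,0,.01,.01).ravel();print(np.degrees(np.arctan2(l[1],l[0]))%180)
t=(Z>.02)&(Z<.06)&(abs(Q[...,0]+70)<20)&(Q[...,1]<0)&(Q[...,1]>-100);print('tube2 x',np.percentile(Q[...,0][t&(Z>.038)],[2,50,98]))
h=(Z>.15)&(Z<.2)&(abs(Q[...,0])<20)&(Q[...,1]<-20);print('held y min',Q[...,1][h].min(), np.percentile(Q[...,0][h],[2,50,98]))
E
```

```text
near 901 [41.  41.6 45.4 49.1 51.5]
93.212906
far 1195 [-116.8 -116.  -112.2 -108.9 -108.6]
89.89107
tube2 x [-79.1634009  -67.11552515 -57.60387684]
held y min -81.15229195343115 [-12.29209579  -0.51356397  11.69733911]
```

```bash
python3 -m pendant '[[[1,0.5,-25,0,0,0],[1,0.5,-55,0,0,0],[1,0.5,-85,0,0,0],[1,0.5,-110,0,0,0],[1,0.5,-125,0,0,0],[1,0.5,-132,0,0,0],[1,0.5,-137,0,0,0],[1,0.5,-140,0,0,0],[1,0.5,-140,0,0,0],[1,0.5,-140,0,0,0]]]';python3 -m pendant '[[[0,0,-1,0,0,0],[0,0,-2,0,0,0],[0,0,-3,0,0,0],[0,0,-4,0,0,0],[0,0,-4,0,0,0]]]'
```

```text
clock: 8.32
tool_pos: [0.5966, 0.1723, 0.022]
orientation: [180.0, 0.0, -169.8]
force: [-0.1, -0.3, -1.0]
opening: 0.0253
clock: 8.95
tool_pos: [0.5963, 0.1721, 0.0174]
orientation: [-180.0, -0.0, -169.8]
force: [0.0, -0.5, -1.3]
opening: 0.025
```

```bash
python3 -m pendant '[[[0,0,-0.5,0,0,0],[0,0,-1,0,0,0],[0,0,-1.5,0,0,0],[0,0,-1.5,0,0,0]]]'
```

```text
clock: 9.45
tool_pos: [0.5963, 0.1721, 0.016]
orientation: [-180.0, -0.0, -169.8]
force: [0.3, -0.3, -0.3]
opening: 0.0251
```

```bash
python3 -m pendant '[[[0,0,-0.4,0,0,0],[0,0,-0.8,0,0,0],[0,0,-0.8,0,0,0]]]'; python3 -c "
from h import *
print(get_obs()['force'],get_obs()['tool_pos'])"
```

```text
clock: 9.82
tool_pos: [0.5964, 0.1721, 0.0155]
orientation: [180.0, 0.0, -169.8]
force: [-2.0, 0.3, 1.4]
opening: 0.0251
[-2.01116657  0.32625296  1.36497973] [0.59640557 0.17214711 0.01554121]
```

```bash
python3 -m pendant '[[[0,0,0,0,0,0],[0,0,0,0,0,0],[0,0,0,0,0,0],[0,0,0,0,0,0]]]' 0.25;  python3 -c "
from h import *
print(get_obs()['force'],get_obs()['tool_pos'])"
```

```text
clock: 10.32
tool_pos: [0.5963, 0.1721, 0.0152]
orientation: [-180.0, -0.0, -169.8]
force: [-0.4, -0.5, -0.2]
opening: 0.033
[-0.38117217 -0.50550193 -0.22801542] [0.59632283 0.17210225 0.0151797 ]
```

```bash
python3 -m pendant '[[[0,0,8,0,0,0],[0,0,20,0,0,0],[0,0,45,0,0,0],[0,0,80,0,0,0],[0,0,120,0,0,0],[0,0,150,0,0,0],[0,0,150,0,0,0]]]'; python3 - <<'E'
from h import *
snap('wrist','w3');s=snap('top','top2');print(get_obs()['clock'])
a=cv2.imread('pics/w3.png');b=cv2.resize(cv2.imread('pics/top2.png')[85:215,100:290],None,fx=4,fy=4)
cv2.imwrite('pics/w3b.png',np.vstack([a[:250,:],cv2.resize(b,(560,340))]))
b=np.radians(10.2);th=np.radians(-37.1)
org=np.array([[np.cos(np.radians(9.5)),-np.sin(np.radians(9.5))],[np.sin(np.radians(9.5)),np.cos(np.radians(9.5))]])@[581.2,71.2]
Rr=np.array([[np.cos(b),-np.sin(b)],[np.sin(b),np.cos(b)]])
H=org+Rr@[-77,-112];print('org',org,'seat',org+Rr@[35,0],'hinge',H)
for g in(47.3,40,30,25,20,15,12,10,8,6,4,2,0,-2):
    a=b-np.radians(g);e=np.array([np.cos(a),np.sin(a)]);n=np.array([-e[1],e[0]])
    print(g,np.degrees(a).round(1),'push',(H+90*e-6*n).round(1),'tcp if half depth 9.5',(H+90*e-(15.5)*n).round(1))
E
```

```text
clock: 11.2
tool_pos: [0.5979, 0.1728, 0.1694]
orientation: [179.9, 0.4, -169.8]
force: [0.4, -0.7, -0.4]
opening: 0.0328
11.3
org [561.47780208 166.14920336] seat [595.92464836 172.34716927] hinge [505.52823118  42.28377026]
47.3 -37.1 push [573.7 -16.8] tcp if half depth 9.5 [568.  -24.4]
40 -29.8 push [580.6  -7.7] tcp if half depth 9.5 [575.9 -15.9]
30 -19.8 push [588.2   6.2] tcp if half depth 9.5 [585.   -2.8]
25 -14.8 push [591.   13.5] tcp if half depth 9.5 [588.6   4.3]
20 -9.8 push [593.2  21.1] tcp if half depth 9.5 [591.6  11.7]
15 -4.8 push [594.7  28.8] tcp if half depth 9.5 [593.9  19.3]
12 -1.8 push [595.3  33.5] tcp if half depth 9.5 [595.  24.]
10 0.2 push [595.5  36.6] tcp if half depth 9.5 [595.6  27.1]
8 2.2 push [595.7  39.7] tcp if half depth 9.5 [596.1  30.3]
6 4.2 push [595.7  42.9] tcp if half depth 9.5 [596.4  33.4]
4 6.2 push [595.6  46. ] tcp if half depth 9.5 [596.7  36.6]
2 8.2 push [595.5  49.2] tcp if half depth 9.5 [596.8  39.8]
0 10.2 push [595.2  52.3] tcp if half depth 9.5 [596.9  43. ]
-2 12.2 push [594.8  55.4] tcp if half depth 9.5 [596.8  46.2]
```

View pics/w3b.png

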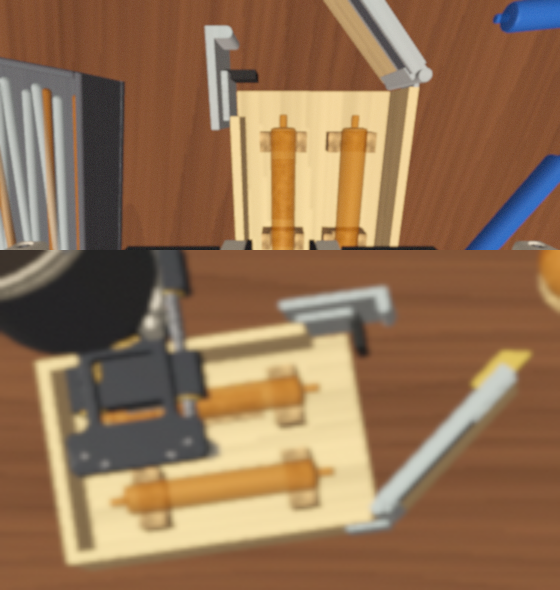

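```bash
python3 -m pendant '[[[-10,-45,0,0,0,-9],[-20,-90,0,0,0,-18],[-30,-140,0,0,0,-27],[-40,-185,0,0,0,-36],[-48,-221,0,0,0,-44],[-48,-221,0,0,0,-47],[-48,-221,-40,0,0,-47],[-48,-221,-85,0,0,-47],[-48,-221,-115,0,0,-47],[-48,-221,-115,0,0,-47]]]' 1; python3 - <<'E'
from h import *
o=get_obs();print(o['force'],o['moment'],o['joint_pos'].round(0))
s=snap('scene','s2');snap('wrist','w4')
W=cloud(s);o=get_obs();print(o['tool_pos'])
a=cv2.imread('pics/s2.png')[100:310,240:450];cv2.imwrite('pics/s2c.png',cv2.resize(a,None,fx=2.8,fy=2.8))
E
```

```text
clock: 12.55
tool_pos: [0.5459, -0.0495, 0.0475]
orientation: [-179.7, -0.2, 143.2]
force: [-0.0, -0.0, 0.5]
opening: 0.0002
[-0.00581657 -0.03781906  0.49918466] [ 0.07643348 -0.1037206   0.02462095] [ 15.  20. -28.  -0. -43. -52.]
[ 0.54846593 -0.04898644  0.05053838]
```

View pics/s2c.png

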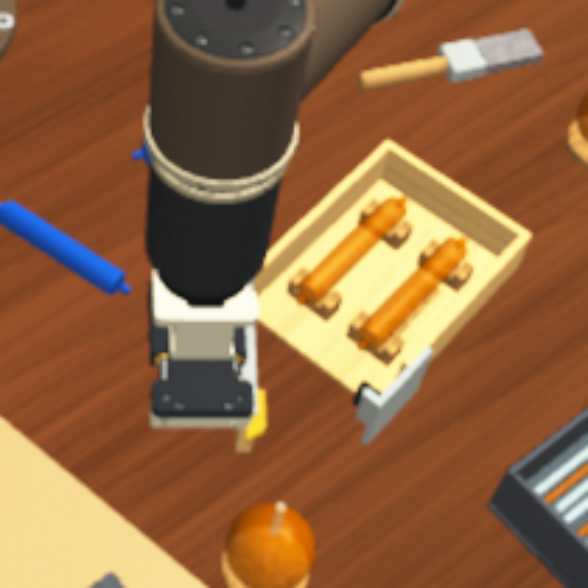

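```bash
python3 -m pendant '[[[0,0,-8,0,0,0],[5,6,-16,0,0,0],[10,13,-16,0,0,0],[15,19,-16,0,0,0],[19,24.5,-16,0,0,0],[23,29,-16,0,0,3.5],[27,33,-16,0,0,7],[31.5,39.5,-16,0,0,12],[36,46,-16,0,0,17],[36,46,-16,0,0,17]]]';python3 - <<'E'
from h import *
o=get_obs();print(o['tool_pos'],o['force'],o['moment'])
s=snap('top','top3');W=cloud(s)
g=(W[...,2]>.068)&(W[...,2]<.08)&(W[...,0]>.49)&(W[...,0]<.68)&(W[...,1]>-.08)&(W[...,1]<.07);print(g.sum())
a=cv2.imread('pics/top3.png')[85:215,140:290];cv2.imwrite('pics/top3c.png',cv2.resize(a,None,fx=4,fy=4))
E
```

```text
clock: 13.9
tool_pos: [0.5847, -0.0024, 0.0343]
orientation: [180.0, 0.0, 160.2]
force: [-0.1, 1.0, 0.3]
opening: 0.0004
[ 0.58467816 -0.00240263  0.0342977 ] [-0.09964978  0.97445786  0.3350464 ] [ 0.08902361 -0.07195067 -0.00561024]
95
```

View pics/top3c.png

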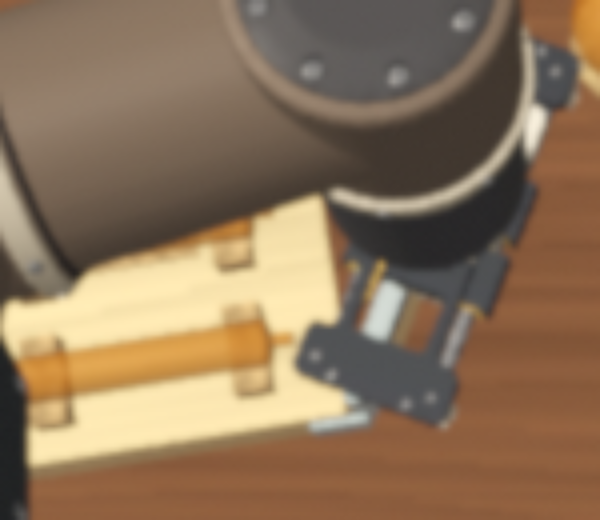

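```bash
python3 -m pendant '[[[1.9,3.5,0,0,0,2.5],[3.6,7.1,0,0,0,5],[4.9,10,0,0,0,7],[4.9,10,0,0,0,7]]]';python3 -m pendant '[[[0.8,1.5,0,0,0,1],[1.7,4.5,0,0,0,3],[1.7,4.5,0,0,0,3]]]';python3 -m pendant '[[[0.5,1.5,0,0,0,1],[1,3,0,0,0,2],[1,3,0,0,0,2]]]'
```

```text
clock: 14.45
tool_pos: [0.5893, 0.0072, 0.0343]
orientation: [180.0, 0.0, 167.2]
force: [0.0, -0.7, 0.0]
opening: 0.0005
clock: 14.82
tool_pos: [0.5911, 0.0119, 0.0343]
orientation: [180.0, 0.0, 170.3]
force: [0.3, -0.1, -0.4]
opening: 0.0004
clock: 15.2
tool_pos: [0.592, 0.0148, 0.0343]
orientation: [180.0, 0.0, 172.2]
force: [0.1, -1.1, -0.0]
opening: 0.0004
```

```bash
python3 -m pendant '[[[0.5,1.5,0,0,0,1],[0.9,3.1,0,0,0,2],[0.9,3.1,0,0,0,2]]]';python3 -m pendant '[[[0.4,1.5,0,0,0,1],[0.7,3.1,0,0,0,2],[0.7,3.1,0,0,0,2]]]'
```

```text
clock: 15.58
tool_pos: [0.5929, 0.0179, 0.0343]
orientation: [180.0, 0.0, 174.3]
force: [0.6, -0.6, -0.5]
opening: 0.0005
clock: 15.95
tool_pos: [0.5936, 0.0203, 0.0343]
orientation: [-180.0, -0.0, 176.3]
force: [1.6, -4.5, -0.3]
opening: 0.0004
```

```bash
python3 -m pendant '[[[0.3,1.6,0,0,0,1],[0.5,3.1,0,0,0,2],[0.5,3.1,0,0,0,2]]]'
```

```text
clock: 16.32
tool_pos: [0.5943, 0.0229, 0.0343]
orientation: [-179.9, 0.0, 178.3]
force: [3.9, -8.9, -1.6]
opening: 0.0006
```

```bash
for i in 1; do python3 -m pendant '[[[0.2,0.8,0,0,0,0.5],[0.3,1.6,0,0,0,1],[0.3,1.6,0,0,0,1]]]'; done
```

```text
clock: 16.7
tool_pos: [0.5946, 0.0241, 0.0343]
orientation: [-179.9, 0.0, 179.2]
force: [4.6, -10.4, -1.6]
opening: 0.0005
```

```bash
python3 -m pendant '[[[0.1,0.8,0,0,0,0.5],[0.2,1.6,0,0,0,1],[0.2,1.6,0,0,0,1]]]'
```

```text
clock: 17.08
tool_pos: [0.5949, 0.0255, 0.0343]
orientation: [-179.9, 0.0, -179.8]
force: [4.2, -12.3, -2.0]
opening: 0.0003
```

```bash
python3 -m pendant '[[[0.1,0.8,0,0,0,0.5],[0.2,1.6,0,0,0,1],[0.2,1.6,0,0,0,1]]]'
```

```text
clock: 17.45
tool_pos: [0.5945, 0.0288, 0.0341]
orientation: [180.0, -0.0, -178.8]
force: [-0.7, -0.1, 0.2]
opening: 0.0006
```

```bash
python3 -m pendant '[[[0,-10,0,0,0,0],[0,-40,0,0,0,0],[0,-70,20,0,0,0],[0,-90,70,0,0,0],[0,-100,125,0,0,0],[-60,-120,160,0,0,0],[-110,-140,160,0,0,0],[-110,-140,160,0,0,0]]]';python3 - <<'E'
from h import *
s=snap('top','top4');t=snap('scene','s4')
for n,s in(('top',s),('scene',t)):
    W=cloud(s)
    g=(W[...,2]>.070)&(W[...,2]<.078)&(W[...,0]>.49)&(W[...,0]<.655)&(W[...,1]>-.08)&(W[...,1]<.09)
    l=cv2.fitLine((W[g][:,:2]*1000).astype(np.float32),cv2.DIST_HUBER,0,.01,.01).ravel();d=np.degrees(np.arctan2(l[1],l[0]));print(n,g.sum(),'gate angle rad',np.radians(10.2-d).round(3),l[2:])
a=cv2.resize(cv2.imread('pics/top4.png')[85:215,100:290],None,fx=3.2,fy=3.2);b=cv2.resize(cv2.imread('pics/s4.png')[130:270,300:440],(416,416))
b=b[:416];cv2.imwrite('pics/c4.png',np.vstack([a,np.pad(b,((0,0),(0,608-416),(0,0)))])[:,:] if 0 else np.hstack([cv2.resize(a,(450,308)),cv2.resize(b,(308,308))]))
E
```

```text
clock: 18.45
tool_pos: [0.4812, -0.1125, 0.1954]
orientation: [179.9, 0.1, -178.9]
force: [0.8, 0.1, 0.4]
opening: 0.0007
top 5 gate angle rad 1.736 [654.0998   55.57151]
scene 290 gate angle rad 0.111 [582.11414   45.100147]
```

View pics/c4.png

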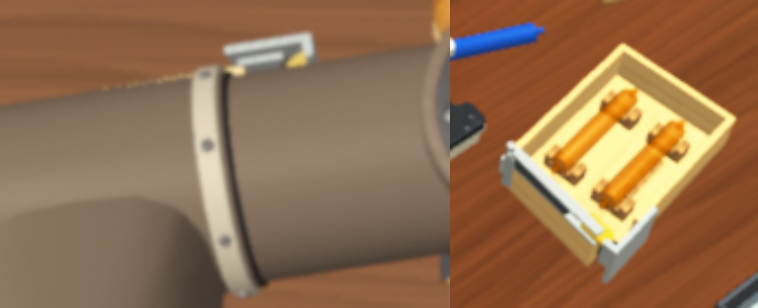

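```bash
python3 -m pendant '[[[-40,-60,0,0,0,0],[-60,-110,0,0,0,0],[-60,-160,0,0,0,0],[-60,-210,0,0,0,0],[-60,-210,0,0,0,0],[-60,-210,0,0,0,0],[-60,-210,0,0,0,0],[-60,-210,0,0,0,0],[-60,-210,0,0,0,0],[-60,-210,0,0,0,0]]]';python3 - <<'E'
from h import *
s=snap('top','top5');t=snap('scene','s5')
th=np.radians(10.2);A=np.array([[np.cos(th),np.sin(th)],[-np.sin(th),np.cos(th)]])
for n,s in(('top',s),('scene',t)):
    W=cloud(s);hsv=cv2.cvtColor(s['pixels'],cv2.COLOR_RGB2HSV)
    g=(W[...,2]>.070)&(W[...,2]<.078)&(W[...,0]>.49)&(W[...,0]<.635)&(W[...,1]>-.08)&(W[...,1]<.09)
    l=cv2.fitLine((W[g][:,:2]*1000).astype(np.float32),cv2.DIST_HUBER,0,.01,.01).ravel();d=np.degrees(np.arctan2(l[1],l[0]));print(n,g.sum(),'gate angle rad',np.radians(10.2-d).round(3))
    m=(hsv[...,0]>22)&(hsv[...,0]<32)&(hsv[...,1]>130)&(hsv[...,2]>150)&(W[...,2]>.055)&(abs(W[...,0]-.66)<.05)&(abs(W[...,1]-.05)<.06)
    P=W[m][:,:2]*1000-[505.5,42.3];print('brass',m.sum(),'dist from hinge',np.percentile(np.linalg.norm(P,axis=1),[2,50,98]) if m.sum() else '')
    for z,q in(('seated',(595.9,172.3)),('tube2',(527.5,160))):
        Q=(W[...,:2]*1000-q)@A.T;k=(abs(Q[...,0])<12)&(abs(Q[...,1])<60)&(W[...,2]>.036);print(z,'top z',np.percentile(W[k][:,2],[50,95]).round(4),'x',Q[k][:,0].mean().round(1))
a=cv2.resize(cv2.imread('pics/top5.png')[85:215,100:290],(640,438));b=cv2.resize(cv2.imread('pics/s5.png')[210:265,350:420],None,fx=2.2,fy=2.2)
a[:b.shape[0],-b.shape[1]:]=b;cv2.imwrite('pics/c5.png',a)
E
```

```text
clock: 19.8
tool_pos: [0.4249, -0.321, 0.1945]
orientation: [-180.0, 0.0, -178.7]
force: [-0.5, 0.4, 0.1]
opening: 0.0
top 357 gate angle rad 0.135
brass 40 dist from hinge [119.72353325 148.56172237 155.67896492]
seated top z [0.0436 0.0478] x -1.6
tube2 top z [0.0436 0.0477] x -1.5
scene 253 gate angle rad 0.128
brass 41 dist from hinge [122.21831825 145.52647653 153.85554357]
seated top z [0.0435 0.0478] x 1.3
tube2 top z [0.0434 0.0478] x 1.2
```

View pics/c5.png

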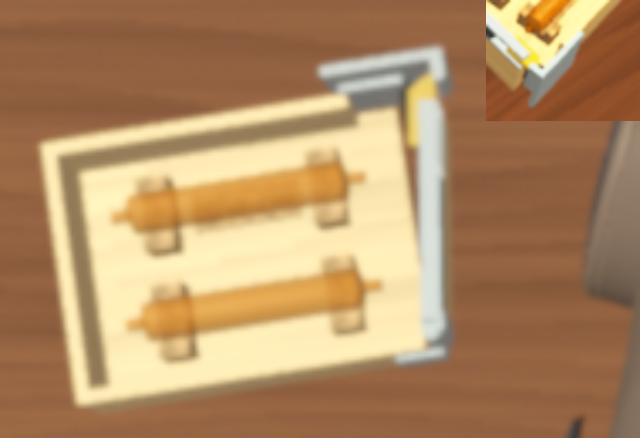

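```bash
python3 -m pendant '[[[0,0,0,0,0,0],[0,0,0,0,0,0],[0,0,0,0,0,0],[0,0,0,0,0,0],[0,0,0,0,0,0],[0,0,0,0,0,0],[0,0,0,0,0,0],[0,0,0,0,0,0],[0,0,0,0,0,0],[0,0,0,0,0,0]]]';python3 - <<'E'
from h import *
snap('top','top6');snap('scene','s6')
for n in('s4','s5','s6','top5','top6'):
    W=cloud(dict(np.load(f'pics/{n}.npz')))
    g=(W[...,2]>.070)&(W[...,2]<.078)&(W[...,0]>.49)&(W[...,0]<.635)&(W[...,1]>-.08)&(W[...,1]<.09)
    l=cv2.fitLine((W[g][:,:2]*1000).astype(np.float32),cv2.DIST_HUBER,0,.01,.01).ravel();d=np.degrees(np.arctan2(l[1],l[0]));print(n,g.sum(),np.radians(10.2-d).round(3))
E
```

```text
clock: 21.15
tool_pos: [0.4247, -0.3213, 0.1942]
orientation: [180.0, -0.0, -178.8]
force: [0.7, -0.6, 0.2]
opening: 0.0002
s4 245 0.114
s5 253 0.128
s6 251 0.125
top5 357 0.135
top6 352 0.139
```

```bash
python3 -c "
from plant import *
print(close_job())"
```

```text
the job is handed in; nothing more can be done
None
```

I laid the amber tube in the rack's empty lane, then pushed the gate shut until the latch snapped, and handed the job in at about 21 s.

- **Tube:** I lowered it until the force showed light contact (about 1.4 N), then opened the fingers only slightly. In the final images it lies parallel to the other tube. Its top is at 47.8 mm, within 0.1 mm of the other tube's, so both sit at the same height in their saddles.
- **Gate:** The push built up to about 13 N at the last reading before the snap. It then dropped to zero, which I took as the tongue snapping in behind the keeper. The robot then backed away and touched nothing.
- **Does it stay shut:** The gate stayed at about 0.11 to 0.14 rad over about 2.5 s, instead of springing back out to 0.55. The spread matches the measuring noise: the two cameras differ by about 0.01 rad, and the first scene-camera reading was 0.114 against 0.128 and 0.125 later.
- **Not confirmed:** I could not see the tongue behind the bar clearly enough to measure it. That it latched rests on the force drop and on the gate not moving.
- **One disagreement:** The wrist camera put the lane about 1.5 mm further along x than the top and scene cameras did. I lowered the tube about 1 mm that way, and it settled with only a small side force of about 2 N.

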